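# Stack electrode cases on the sloping shelf against its backstop

## Robot

A 6-joint arm with a two-finger parallel gripper is mounted at the origin on the work surface. World frame = base frame: x ahead of the robot, y to its left, z up, the work surface at z = 0. Lengths are in m, angles in rad, forces in N, time in s.
With the tool pointing down it reaches from about 0.275 to 0.725 m from the base axis. Payload 15.9 kg.
Tool frame: the origin (TCP) lies on the centre line of the jaws, within the pads' length; the fingertips stand 22 mm ahead of it and the grasp point (between the pads) lies 3 mm ahead of it; z points along the fingers, y is the direction in which the jaws open and shut (so a half turn about z gives the same grasp; the last joint's range is limited). The gripper opens to 85 mm and grips with 20 to 120 N. Pads are 22 mm wide; open, the fingers measure 114 mm over their backs; the gripper's body (76 mm by 85 mm) begins 54 mm behind the grasp point. The pads swing forward as they close: fully open they stand 13 mm farther back than shut.
Start: joints at [1.147, 0.213, -0.034, 1.323, 0, 1.571], TCP at [0.206, 0.456, 0.253] pointing down, gripper open.
Joint ranges: [-2.98, 2.98], [-0.74, 1.72], [-1.14, 1.35], [-2.1, 2.04], [-1.57, 1.44], [-3.14, 3.14]. Speed limits (rad/s): [1.89, 1.89, 2.39, 2.57, 3.14, 3.14].

## Interface

Orientations are given as a unit quaternion [w, x, y, z].
In Python, from bench import bot gives the robot as it stands. Calls block until the motion is done:
- bot.goto(position, orientation): joint-space move of the TCP to a pose.
- bot.move_straight(position, rot=None, feed=0.15, threshold=None): straight line of the TCP; rot=None keeps the orientation; feed is the mean speed in m/s. With threshold (N) it stops when the force on the tool has changed by that much, and returns True; else False.
- bot.move_j(angles): joint-space move.
- bot.move_gripper(opening, newtons=None): finger opening in m; newtons is the grip in N (None keeps the last); returns when the fingers have stopped.
- bot.sleep(seconds).
- bot.inverse_kinematics(position, orientation): joint angles nearest the present ones, or None.
- bot.get_image(name): name is "side" or "top"; returns a dict with "image" (384x512x3 uint8, red, green, blue), "fx", "fy", "cx", "cy" (pixels), "rvec" (rotation vector, rad) and "tvec" (3), from world to camera coordinates, as OpenCV has them. Camera axes: x right, y down, z forward; pixel columns grow to the right and rows downward; lengths in m; the calibration is good to about 2 mm. A picture is of the moment at which its call begins. There is no depth.
A pose or a line that the arm cannot do raises bot.IKError and nothing moves.
- bot.close_job(): hands the job in, once; it reports no verdict.
Readings, each from a call of its own:
- bot.current_clock(): time.
- bot.current_joint_positions(): joint angles.
- bot.current_joint_velocities(): joint speeds.
- bot.current_effort(): joint torques, N m.
- bot.current_ee_pos(): TCP position.
- bot.current_tcp_rot(): TCP orientation.
- bot.current_force(): force on the tool from outside, world axes, zero at the start.
- bot.current_torque(): the same for the moment, N m.
- bot.current_grip_width(): finger opening in m.
Only numpy, scipy, OpenCV 4.12 (cv2) and the standard library are available. Lean on these libraries where they do the work, as an engineer would, in place of code of your own. Each camera call takes 0.05 s, during which the arm holds its last target.

## Task

Put the electrode cases away on the sloping shelf: slide the green one, which lies on it too far up, down until it bears on the blue backstop, then stack the yellow case flat and square on the green one and last the red one on the yellow, pressing each in turn down the slope until you feel it bear firmly on the backstop. Be gentle: the backstop is only held by friction and must stay where it is, and leave the spray bottle, the jar and the electrode tray alone.

Things in the scene. Friction and masses are not known exactly. Their poses are not given: they have to be found in the camera images.
- shelf: low aluminium shelf, a plain plate 210 x 92 x 6 mm on grey feet with no side walls, fixed to the desk. Origin: on the desk under the middle of its footprint; x horizontal, pointing to the high end (which lies to the robot's left, turned partly towards the robot), y across, z up. The plate's top rises along x at 0.35 rad (20 degrees): its low edge lies at x = -100 mm, 30 mm above the desk, its high edge at x = +97 mm, 102 mm above the desk.
- backstop: blue plate across the shelf's low end, 84 mm wide, 60 mm tall (square to the slope), 7 mm thick. Origin: on the shelf's surface, mid-foot of its uphill face, against which the cases rest. x up the slope, y across, z square out of the slope. Starts anywhere along 30 mm of its slot; only friction holds it (slips at about 10 N) and it must not shift by 4 mm. Push a case home with 3 to 7 N.
- green_case: flat rigid case with a green lid, 100 (x) x 58 (y) x 18 (z) mm, about 0.12 kg. Origin: centre of its underside; z out of the lid. It starts lying on the shelf lengthwise up the slope, 10 to 42 mm short of the backstop, held by friction.
- yellow_case: same case with a yellow lid, lying flat on the desk, lid up; either end may rest against the backstop. Origin: centre of its underside; x along its 100 mm length.
- red_case: same case with a red lid, lying flat on the desk, lid up; either end may rest against the backstop. Origin: centre of its underside; x along its 100 mm length.
- spray_bottle: white spray bottle, 52 mm across, 150 mm tall, standing; origin: centre of its foot. Bystander.
- gel_jar: jar with a blue cap, 60 mm across, 70 mm tall, standing; origin: centre of its foot. Bystander.
- electrode_tray: steel tray 120 x 210 x 22 mm with five coloured electrode balls reaching 52 mm high; origin: centre of its underside. Bystander.
There are look-alikes about, which are no part of the job. There is more than one size of the red_case; the job needs the smallest.

How it is judged:
By the outcome, as a careful person would: the job done as asked, in the order asked, and still so for the second after the job is handed in, with the robot touching nothing.
It also fails if it takes over 72 s, if anything falls off the work surface, if the arm or the gripper's body presses on something with over 40 N, if the wrist force passes 120 N, or if a joint passes its speed limit or range.

## Working session

There is one attempt and no reset: what is moved stays moved. The work goes in short steps, each a Python script; the robot and the scene stay as the last script left them, time stands still between calls to the robot, and variables do not carry over. Pictures are saved under pics/ and viewed, and the job is handed in when it is done.

```bash
ls; mkdir -p pics
cat > h.py <<'E'
import numpy as np, cv2
from bench import bot
def snap(tag):
    r={}
    for n in ("side","top"):
        d=bot.get_image(n); cv2.imwrite(f"pics/{tag}_{n}.png",d["image"][:,:,::-1]); np.save(f"pics/{tag}_{n}.npy",d,allow_pickle=True); r[n]=d
    return r
def load(tag): return {n:np.load(f"pics/{tag}_{n}.npy",allow_pickle=True).item() for n in("side","top")}
def P(d):
    K=np.array([[d["fx"],0,d["cx"]],[0,d["fy"],d["cy"]],[0,0,1.]]);R=cv2.Rodrigues(np.array(d["rvec"],float))[0];t=np.array(d["tvec"],float).reshape(3)
    return K,R,t
def proj(d,X):
    K,R,t=P(d); X=np.atleast_2d(X); c=X@R.T+t; u=c@K.T; return u[:,:2]/u[:,2:]
def onz(d,uv,z):
    K,R,t=P(d); C=-R.T@t; r=R.T@np.linalg.inv(K)@np.array([uv[0],uv[1],1.]); s=(z-C[2])/r[2]; return C+s*r
def tri(a,uva,b,uvb):
    A=[]
    for d,uv in((a,uva),(b,uvb)):
        K,R,t=P(d); M=K@np.c_[R,t]
        A+= [uv[0]*M[2]-M[0], uv[1]*M[2]-M[1]]
    v=np.linalg.svd(np.array(A))[2][-1]; return v[:3]/v[3]
E
python3 - <<'E'
from h import *
r=snap("a")
for n,d in r.items():
    K,R,t=P(d); print(n,K[0,0],K[1,1],-R.T@t,R[2], )
print(bot.current_clock(),bot.current_ee_pos(),bot.current_tcp_rot())
E
```

```text
pics
side 460.63578825538445 460.63578825538445 [ 0.37555561 -1.08712178  0.97129786] [ 0.12533424  0.77919339 -0.61412457]
top 490.52101174917004 490.52101174917004 [0.31065593 0.04492276 1.75834391] [ 0.14677109 -0.01933169 -0.98898156]
0.1 [0.20550527 0.45553334 0.25290628] [-9.72861137e-05  2.10321775e-01  9.77632113e-01 -4.40402542e-04]
```

Run:
```python
import cv2
for n in("side","top"):
    i=cv2.imread(f"pics/a_{n}.png"); cv2.imwrite(f"pics/a_{n}_b.png",cv2.resize(i,(800,600),interpolation=cv2.INTER_CUBIC))
```

```text
(no output)
```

View pics/a_side_b.png

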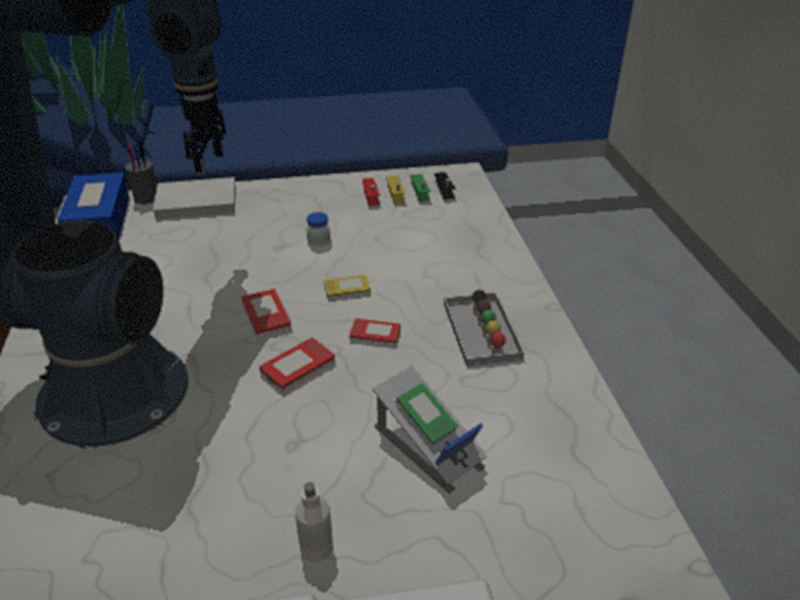

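View pics/a_top_b.png

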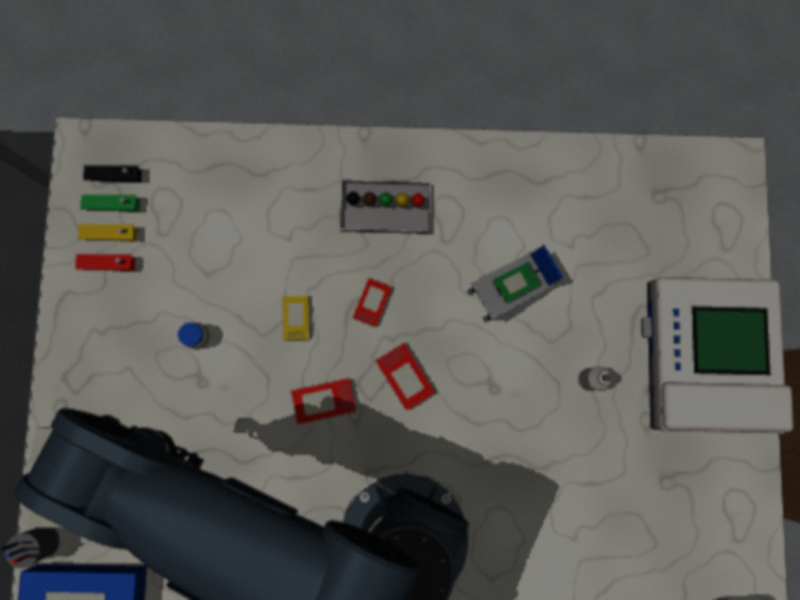

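Run:
```python
import cv2,numpy as np
s=cv2.imread("pics/a_side.png"); t=cv2.imread("pics/a_top.png")
def c(i,x,y,w,h,f): return cv2.resize(i[y:y+h,x:x+w],None,fx=f,fy=f,interpolation=cv2.INTER_NEAREST)
cv2.imwrite("pics/c1.png",np.vstack([c(s,230,225,100,75,8)][:1]))
cv2.imwrite("pics/c2.png",c(t,290,145,90,70,8))
cv2.imwrite("pics/c3.png",np.hstack([c(s,150,165,120,90,3),c(t,170,170,120,100,3)[:270]]) )
```

```text
(no output)
```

View pics/c1.png

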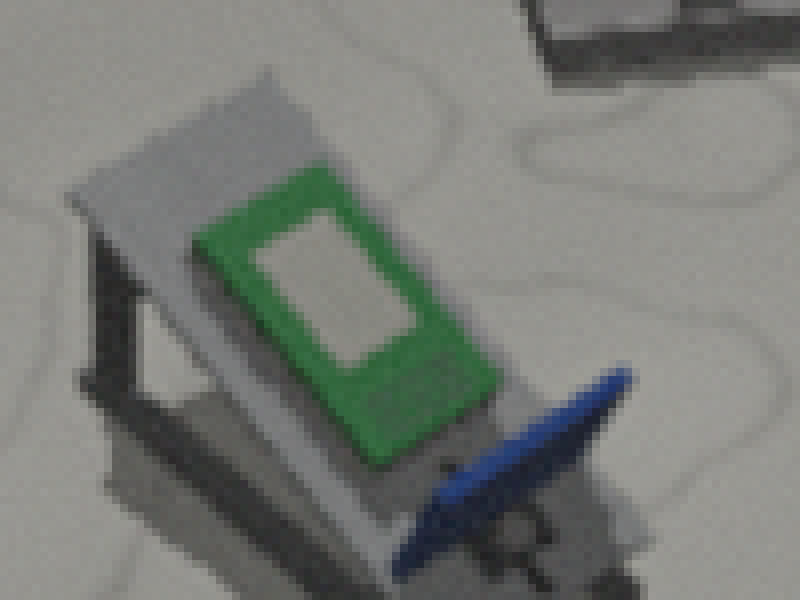

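View pics/c2.png

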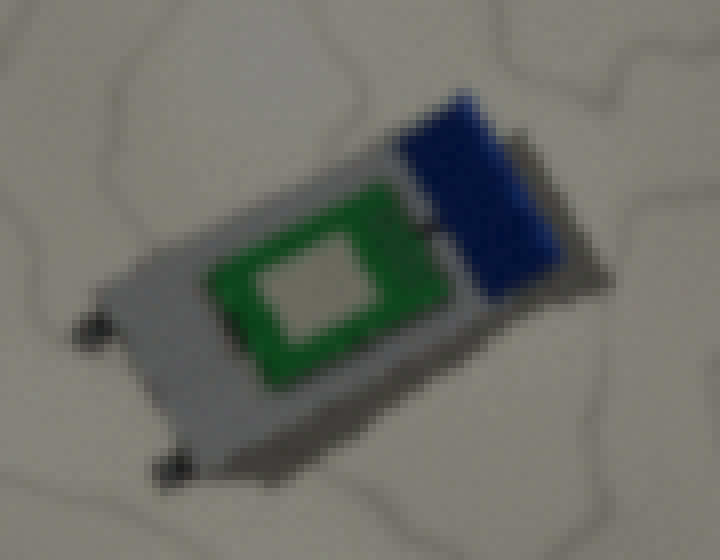

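View pics/c3.png

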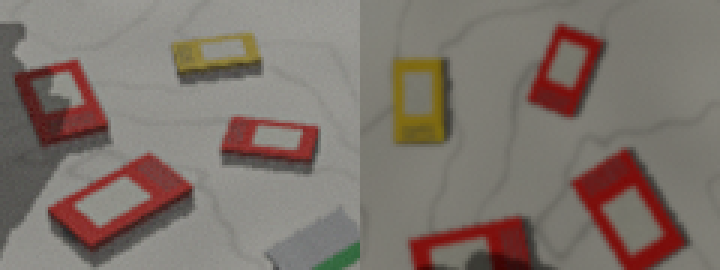

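```bash
cat > fit.py <<'E'
from h import *
from scipy.optimize import minimize
S=4
def smask(img,col,roi):
    x,y,w,h=roi; c=img[y:y+h,x:x+w].astype(np.float32)
    c=cv2.resize(c,None,fx=S,fy=S,interpolation=cv2.INTER_CUBIC); c=cv2.GaussianBlur(c,(0,0),1.5)
    R,G,B=c[...,0],c[...,1],c[...,2]
    s={'r':R-np.maximum(G,B),'g':G-np.maximum(R,B),'b':B-np.maximum(R,G),'y':np.minimum(R,G)-B}[col]/(c.max(2)+8)
    th={'r':.33,'g':.25,'b':.25,'y':.28}[col]
    m=(s>th).astype(np.uint8)
    cs,_=cv2.findContours(m,cv2.RETR_EXTERNAL,cv2.CHAIN_APPROX_NONE); k=max(cs,key=cv2.contourArea)
    o=np.zeros_like(m); cv2.drawContours(o,[k],-1,1,-1); return o
def Rz(a): c,s=np.cos(a),np.sin(a); return np.array([[c,-s,0],[s,c,0],[0,0,1.]])
def Ry(a): c,s=np.cos(a),np.sin(a); return np.array([[c,0,s],[0,1,0],[-s,0,c]])
def box(x0,x1,y0,y1,z0,z1): return np.array([[x,y,z] for x in(x0,x1) for y in(y0,y1) for z in(z0,z1)],float)
def rend(d,pts,roi,shape):
    uv=proj(d,pts); uv=(uv-np.array(roi[:2])+.5)*S-.5
    h=cv2.convexHull(uv.astype(np.float32)); o=np.zeros(shape,np.uint8)
    cv2.fillConvexPoly(o,np.round(h*16).astype(np.int32),1,shift=4); return o
def fit(ims,col,rois,bx,p0,tilt,hfree=None,offs=True):
    # p=[x,y,z,yaw,(rim)]
    ms={n:smask(ims[n]["image"],col,rois[n]) for n in rois}
    def f(p):
        b=bx(p[4]) if hfree else bx
        pts=b@(Rz(p[3])@Ry(-tilt)).T+p[:3]; e=0
        for n in rois: e+=np.sum(cv2.GaussianBlur((rend(ims[n],pts,rois[n],ms[n].shape).astype(np.float32)-ms[n]),(0,0),2)**2)
        return e
    best=None
    for k in range(4):
        p=np.array(p0,float) if best is None else best.x
        sx=np.vstack([p]+[p+np.eye(len(p))[i]*[.01,.01,.01,.1,.005][i]*(-1)**k for i in range(len(p))])
        r=minimize(f,p,method="Nelder-Mead",options=dict(initial_simplex=sx,xatol=1e-5,fatol=.1,maxiter=600))
        if best is None or r.fun<best.fun: best=r
    iou=[ (rend(ims[n],(bx(best.x[4]) if hfree else bx)@(Rz(best.x[3])@Ry(-tilt)).T+best.x[:3],rois[n],ms[n].shape)&ms[n]).sum()/((rend(ims[n],(bx(best.x[4]) if hfree else bx)@(Rz(best.x[3])@Ry(-tilt)).T+best.x[:3],rois[n],ms[n].shape)|ms[n]).sum()) for n in rois]
    return best.x,best.fun,iou
lid=lambda h: box(-.05,.05,-.029,.029,-abs(h),0)   # origin: centre of the lid's top
E
cat > m1.py <<'E'
from fit import *
a=load("a")
def roi(cx,cy,w,h): return (int(cx*.64-w/2),int(cy*.64-h/2),w,h)
o=lambda uv:onz(a["top"],np.array(uv)*.64-.18,.02)
for nm,uv in dict(yellow=(297,317),red=(373,302),redB=(407,377),redC=(323,400),jar=(192,335),bottle=(600,378),tray=(387,206),shelf=(518,283)).items(): print(nm,o(uv).round(3))
Y=fit(a,'y',dict(side=roi(347,286,50,40),top=roi(297,317,40,50)),lid,[*o((297,317))[:2],.018,0.,.006],0,True); print('y',Y)
R=fit(a,'r',dict(side=roi(375,330,44,30),top=roi(373,302,36,44)),lid,[*o((373,302))[:2],.018,-.35,.006],0,True); print('r',R)
B=fit(a,'b',dict(side=roi(459,443,50,40),top=roi(548,266,36,44)),box(-.007,0,-.042,.042,0,.06),[*o((548,266))[:2],.03,2.6],.35); print('b',B)
g=tri(a["side"],np.array((427,412))*.64,a["top"],np.array((517,283))*.64);print(g)
G=fit(a,'g',dict(side=roi(427,413,50,50),top=roi(517,283,44,44)),lid,[*g,2.6,.006],.35,True); print('g',G)
E
python3 m1.py
```

```text
yellow [0.484 0.252 0.02 ]
red [0.523 0.081 0.02 ]
redB [ 0.354 -0.     0.02 ]
redC [0.299 0.186 0.02 ]
jar [0.438 0.487 0.02 ]
bottle [ 0.362 -0.438  0.02 ]
tray [0.748 0.054 0.02 ]
shelf [ 0.575 -0.251  0.02 ]
y (array([0.48356161, 0.25509611, 0.01742084, 0.05400638, 0.00138626]), np.float64(106.6814956665039), [np.float64(0.9441195581546459), np.float64(0.9618546108399691)])
r (array([ 0.52393952,  0.08242174,  0.01870018, -0.36051534,  0.00231406]), np.float64(111.07232666015625), [np.float64(0.9501171744224974), np.float64(0.9622914203127053)])
b (array([ 0.60038404, -0.29450613,  0.0475487 ,  2.17539064]), np.float64(1356.384521484375), [np.float64(0.5091255788613457), np.float64(0.8867111781175964)])
[ 0.56719248 -0.23885679  0.08626191]
g (array([ 5.69112402e-01, -2.37212730e-01,  8.61988990e-02,  2.09980947e+00,
        2.72556365e-05]), np.float64(237.11663818359375), [np.float64(0.955774821601621), np.float64(0.9322033898305084)])
```

```bash
cat >> m1.py <<'E'
def ov(n,roi_,items,f=10):
    x,y,w,h=roi_; im=cv2.resize(a[n]["image"][y:y+h,x:x+w][:,:,::-1],None,fx=f,fy=f,interpolation=cv2.INTER_NEAREST)
    for pts,c in items:
        uv=((proj(a[n],pts)-[x,y]+.5)*f).astype(np.int32); cv2.polylines(im,[cv2.convexHull(uv)],True,c,1)
    return im
def W(p,b,t): return b@(Rz(p[3])@Ry(-t)).T+p[:3]
it=[(W(B[0],box(-.007,0,-.042,.042,0,.06),.35),(0,0,255)),(W(G[0],box(-.05,.05,-.029,.029,0,0),.35),(255,255,0)),(W(G[0],box(-.05,.05,-.029,.029,-.018,-.018),.35),(255,0,255))]
cv2.imwrite("pics/ov1.png",np.hstack([ov("side",(240,225,80,80),it,6),ov("top",(290,140,80,80),it,6)][:2])[:,:800] if 0 else ov("side",(240,230,80,60),it))
cv2.imwrite("pics/ov2.png",ov("top",(295,150,80,60),it))
m=smask(a["side"]["image"],'b',roi(459,443,50,40)); cv2.imwrite("pics/ov3.png",m*255)
E
python3 m1.py >/dev/null
```

```text
(no output)
```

View pics/ov1.png

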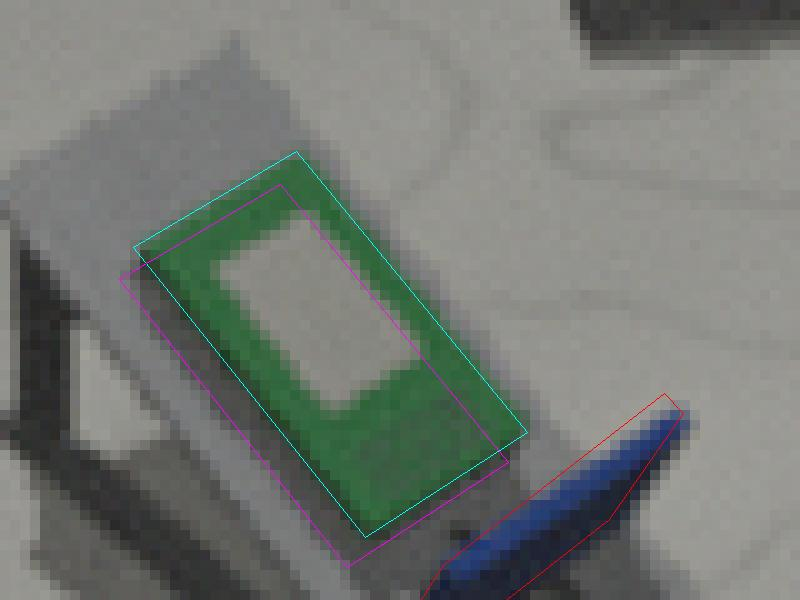

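View pics/ov2.png

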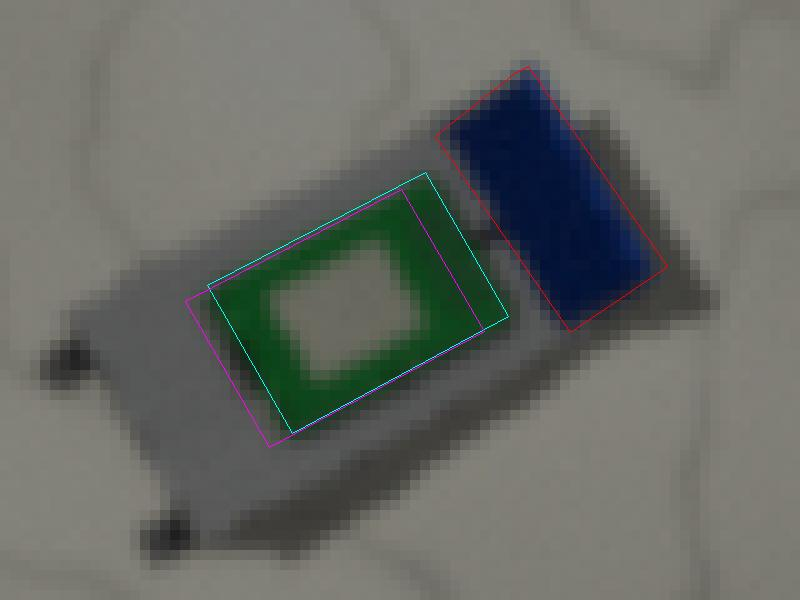

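View pics/ov3.png

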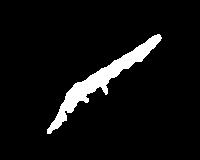

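Run:
```python
from h import *
a=load("a")
print({k:(a[k]["cx"],a[k]["cy"]) for k in a})
s=a["side"]["image"]
for y in range(276,292,2): print(y,[tuple(int(q) for q in s[y,x]) for x in range(282,312,3)])
t=a["top"]["image"]
for y in range(156,184,4): print(y,[tuple(int(q) for q in t[y,x]) for x in range(336,366,3)])
```

```text
{'side': (251.14069516612983, 202.01931000894558), 'top': (258.35683588981703, 180.79702765494613)}
276 [(60, 96, 67), (54, 96, 62), (57, 66, 58), (99, 100, 101), (123, 124, 124), (116, 117, 121), (47, 67, 116), (39, 47, 88), (99, 99, 99), (158, 156, 151)]
278 [(50, 96, 61), (57, 65, 55), (76, 74, 76), (82, 81, 78), (115, 116, 119), (47, 65, 117), (42, 56, 93), (32, 35, 50), (151, 150, 146), (157, 156, 151)]
280 [(54, 61, 55), (78, 80, 81), (76, 78, 78), (79, 82, 85), (42, 62, 115), (42, 55, 94), (30, 38, 50), (75, 78, 83), (155, 155, 149), (157, 158, 151)]
282 [(80, 79, 81), (64, 67, 64), (80, 81, 84), (41, 63, 116), (39, 54, 93), (33, 36, 47), (36, 37, 53), (116, 116, 117), (155, 155, 149), (152, 152, 147)]
284 [(83, 84, 83), (65, 67, 71), (35, 59, 116), (38, 52, 93), (34, 37, 52), (33, 39, 53), (78, 76, 78), (96, 98, 97), (150, 148, 143), (155, 154, 149)]
286 [(83, 84, 82), (40, 61, 112), (39, 52, 91), (36, 37, 49), (34, 36, 54), (67, 69, 71), (78, 79, 78), (83, 84, 84), (125, 124, 126), (154, 153, 149)]
288 [(68, 68, 72), (35, 44, 62), (32, 39, 53), (37, 41, 54), (48, 47, 48), (6
[... 589 characters left out ...]
77), (7, 20, 55), (1, 17, 54), (4, 19, 56), (12, 33, 79), (62, 63, 62), (104, 103, 96), (131, 130, 123), (130, 130, 121)]
168 [(42, 72, 49), (63, 71, 66), (44, 53, 70), (5, 20, 55), (4, 20, 56), (3, 19, 57), (18, 38, 83), (67, 66, 63), (121, 121, 114), (131, 131, 123)]
172 [(22, 62, 32), (24, 59, 34), (68, 69, 69), (15, 25, 54), (2, 19, 55), (5, 20, 56), (2, 18, 55), (30, 42, 75), (70, 70, 65), (129, 128, 120)]
176 [(13, 66, 27), (21, 60, 31), (29, 65, 38), (81, 82, 82), (14, 27, 57), (5, 20, 56), (1, 18, 55), (6, 23, 62), (50, 55, 68), (78, 78, 72)]
180 [(67, 86, 64), (14, 64, 28), (19, 63, 31), (34, 67, 41), (74, 76, 80), (9, 22, 56), (19, 27, 55), (51, 53, 56), (66, 66, 62), (66, 65, 61)]
```

```bash
python3 - <<'E'
s=open("fit.py").read()
i=s.index("    s={'r'"); j=s.index("    m=(s>th)")
s=s[:i]+"""    s={'r':R-np.maximum(G,B),'g':G-np.maximum(R,B),'b':B-np.maximum(R,G),'y':np.minimum(R,G)-B}[col]
    th=0.45*np.percentile(s[s>12],70) if col!='b' else (10 if c.max()>125 and bside else 17)
"""+s[j:]
s=s.replace("def smask(img,col,roi):","def smask(img,col,roi,bside=False):").replace("smask(ims[n][\"image\"],col,rois[n])","smask(ims[n][\"image\"],col,rois[n],n=='side')")
open("fit.py","w").write(s)
m=open("m1.py").read().replace("roi(459,443,50,40))","roi(459,443,50,40),True)"); open("m1.py","w").write(m)
E
python3 m1.py
```

```text
yellow [0.484 0.252 0.02 ]
red [0.523 0.081 0.02 ]
redB [ 0.354 -0.     0.02 ]
redC [0.299 0.186 0.02 ]
jar [0.438 0.487 0.02 ]
bottle [ 0.362 -0.438  0.02 ]
tray [0.748 0.054 0.02 ]
shelf [ 0.575 -0.251  0.02 ]
y (array([0.48404078, 0.25590119, 0.01963765, 0.05393294, 0.00426812]), np.float64(62.34089660644531), [np.float64(0.9607244607244607), np.float64(0.9680359435173299)])
r (array([ 0.52396946,  0.08291647,  0.01954486, -0.3591917 ,  0.00265874]), np.float64(73.61560821533203), [np.float64(0.9577089577089577), np.float64(0.9734312416555407)])
b (array([ 0.60190954, -0.29435953,  0.04811026,  2.12821056]), np.float64(272.56842041015625), [np.float64(0.8660420359584705), np.float64(0.9099485420240138)])
[ 0.56719248 -0.23885679  0.08626191]
g (array([ 5.69619482e-01, -2.37794447e-01,  8.78286070e-02,  2.10198921e+00,
        1.56470481e-03]), np.float64(142.55618286132812), [np.float64(0.9698379869010686), np.float64(0.9393255256102724)])
```

View pics/ov1.png

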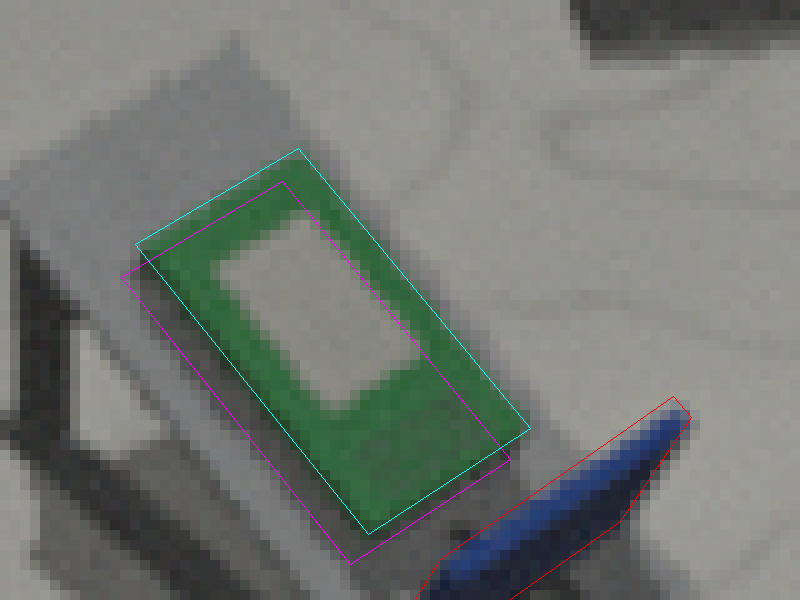

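View pics/ov2.png

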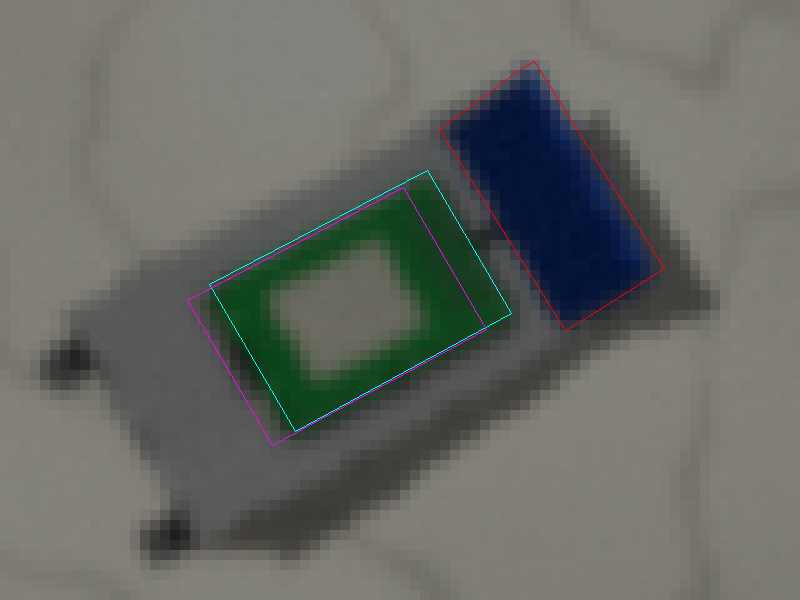

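View pics/ov3.png

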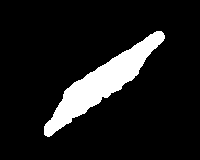

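```bash
python3 - <<'E'
from fit import *
a=load("a")
A=tri(a["side"],(263.5,233.2),a["top"],(302,180.2)); B=tri(a["side"],(238.3,249),a["top"],(313.3,204))
print(A,B,np.linalg.norm(A-B))
d=A-B; print("yaw from high edge",np.arctan2(d[1],d[0])+np.pi/2, "mid",(A+B)/2)
# low right corner from side at z=.03
L=onz(a["side"],(310.7,292),.03);print(L, np.linalg.norm((A-L)[:2]),np.arctan2(*(A-L)[[1,0]]))
for sh in [(.5726,-.2428),(.5764,-.251),(.574,-.246)]:
    S3=box(-.100,.097,-.046,.046,0,0)
    S3=np.array([[.097,-.046,.102],[.097,.046,.102],[-.1,-.046,.03],[-.1,.046,.03]])@Rz(2.102).T+[*sh,0]
    print(sh,S3.round(4).tolist(),proj(a["side"],S3).round(1).tolist(),proj(a["top"],S3).round(1).tolist())
E
python3 - <<'E'
import cv2,numpy as np
s=cv2.imread("pics/a_side.png"); t=cv2.imread("pics/a_top.png")
def c(i,x,y,w,h,f): return cv2.resize(i[y:y+h,x:x+w],None,fx=f,fy=f,interpolation=cv2.INTER_CUBIC)
cv2.imwrite("pics/c4.png",c(s,234,228,84,84,7))
cv2.imwrite("pics/c5.png",c(t,295,150,80,60,10))
E
```

```text
[ 0.56235492 -0.1363405   0.1061878 ] [ 0.4837462  -0.17684933  0.0955059 ] 0.08907524092765629
yaw from high edge 2.046626523191853 mid [ 0.52305056 -0.15659492  0.10084685]
[ 0.66057514 -0.30362422  0.03      ] 0.19398724827060895 2.1017118730416016
(0.5726, -0.2428) [[0.5631, -0.1359, 0.102], [0.4838, -0.1825, 0.102], [0.6629, -0.3057, 0.03], [0.5836, -0.3523, 0.03]] [[263.4, 234.2], [237.9, 248.8], [311.8, 292.5], [286.5, 310.3]] [[301.7, 179.9], [315.2, 203.3], [346.8, 156.7], [359.9, 178.7]]
(0.5764, -0.251) [[0.5669, -0.1441, 0.102], [0.4876, -0.1907, 0.102], [0.6667, -0.3139, 0.03], [0.5874, -0.3605, 0.03]] [[265.3, 236.0], [239.7, 250.7], [314.0, 294.7], [288.6, 312.6]] [[304.1, 178.9], [317.6, 202.3], [349.1, 155.7], [362.1, 177.7]]
(0.574, -0.246) [[0.5645, -0.1391, 0.102], [0.4852, -0.1857, 0.102], [0.6643, -0.3089, 0.03], [0.585, -0.3555, 0.03]] [[264.1, 234.9], [238.5, 249.5], [312.6, 293.3], [287.3, 311.2]] [[302.7, 179.6], [316.2, 202.9], [347.7, 156.3], [360.8, 178.4]]
```

View pics/c4.png

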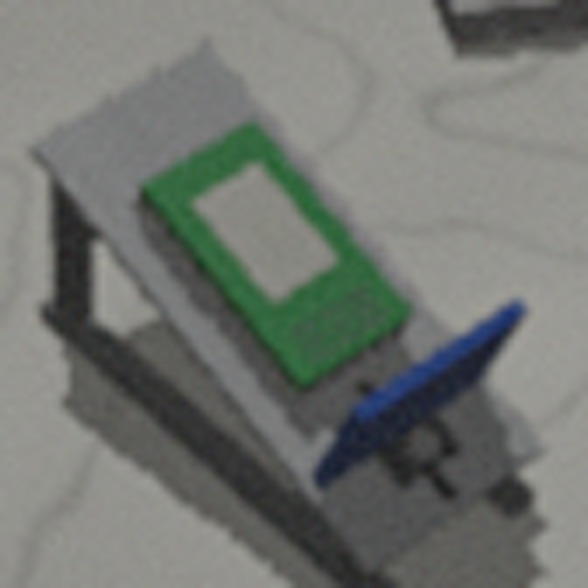

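View pics/c5.png

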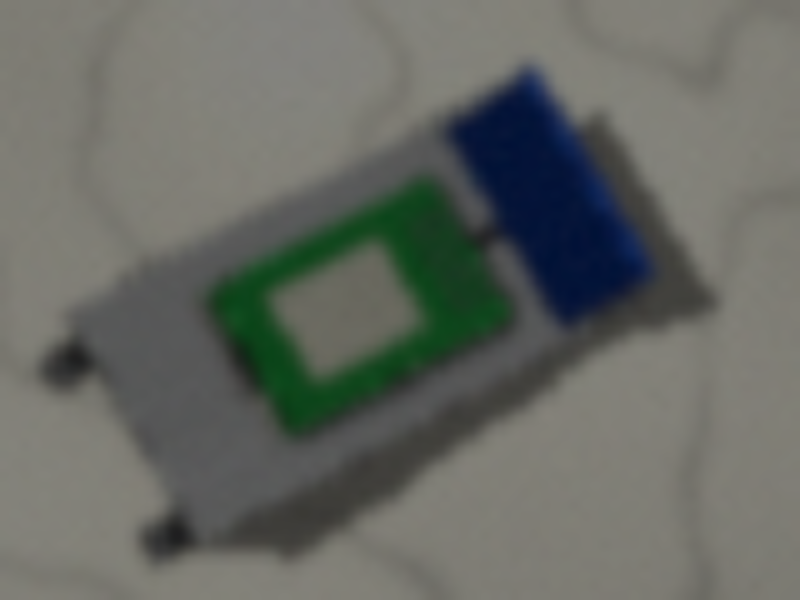

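```bash
cat > m2.py <<'E'
from fit import *
a=load("a")
def roi(cx,cy,w,h): return (int(cx*.64-w/2),int(cy*.64-h/2),w,h)
rois=dict(side=roi(459,443,50,40),top=roi(548,266,36,44))
ms={n:smask(a[n]["image"],'b',rois[n],n=='side') for n in rois}
bb=box(-.007,0,-.042,.042,0,.06)
def Wb(xb,yo,sh=(.5726,-.2428),yaw=2.102):
    p=np.array([xb,yo,.03+.3655*(xb+.1)]); return bb@(Rz(yaw)@Ry(-.35)).T+Rz(yaw)@p+[*sh,0]
def iou(n,pts): r=rend(a[n],pts,rois[n],ms[n].shape); return (r&ms[n]).sum()/(r|ms[n]).sum()
for n in rois:
    g=[(iou(n,Wb(x,y)),x,y) for x in np.arange(-.085,-.03,.001) for y in np.arange(-.006,.0061,.001)]
    print(n,[tuple(np.round(q,3)) for q in sorted(g)[::-1][:4]])
g=[(iou('side',Wb(x,y))+iou('top',Wb(x,y)),x,y) for x in np.arange(-.085,-.03,.001) for y in np.arange(-.006,.0061,.001)]
print([tuple(np.round(q,3)) for q in sorted(g)[::-1][:4]])
E
python3 m2.py
```

```text
side [(np.float64(0.852), np.float64(-0.058), np.float64(-0.002)), (np.float64(0.852), np.float64(-0.058), np.float64(-0.003)), (np.float64(0.852), np.float64(-0.058), np.float64(-0.004)), (np.float64(0.851), np.float64(-0.058), np.float64(-0.001))]
top [(np.float64(0.918), np.float64(-0.06), np.float64(0.0)), (np.float64(0.918), np.float64(-0.06), np.float64(0.002)), (np.float64(0.916), np.float64(-0.06), np.float64(0.001)), (np.float64(0.911), np.float64(-0.059), np.float64(0.001))]
[(np.float64(1.726), np.float64(-0.058), np.float64(0.0)), (np.float64(1.722), np.float64(-0.058), np.float64(-0.001)), (np.float64(1.719), np.float64(-0.058), np.float64(0.001)), (np.float64(1.709), np.float64(-0.058), np.float64(0.002))]
```

```bash
cat > g.py <<'E'
from fit import *
from scipy.spatial.transform import Rotation as Ro
YAW=2.102; SH=np.array([.5726,-.2428,0]); XB=-.059
RS=Rz(YAW)@Ry(-.35); PB=SH+Rz(YAW)@np.array([XB,0,.03+.3655*(XB+.1)])
def sp(al,ac,n): return PB+RS@np.array([al,ac,n])
def q(R): x=Ro.from_matrix(R).as_quat(); return [float(x[3]),*map(float,x[:3])]
def tool(Rc,flip=0): # Rc object frame: x length, y across, z up
    s=-1 if flip else 1
    return q(np.c_[s*Rc[:,0],-s*Rc[:,1],-Rc[:,2]])
def fs(): return RS.T@np.array(bot.current_force())
Yp=np.array([.4840,.2559]);Yy=.054;Rp=np.array([.5240,.0829]);Ry_=-.359
# green: lid centre
Gl=np.array([.5696,-.2378,.0878]); Gs=RS.T@(Gl-PB)
E
python3 - <<'E'
from g import *
print("green in backstop frame",Gs.round(4), "PB",PB)
for f in (0,1):
  for nm,p,o in [("gr",sp(Gs[0],Gs[1],.022),RS),("grhi",sp(Gs[0],Gs[1],.1),RS),("st",sp(.05,0,.022),RS),("st3hi",sp(.06,0,.15),RS),("y",[*Yp,.024],Rz(Yy)),("yhi",[*Yp,.12],Rz(Yy)),("r",[*Rp,.024],Rz(Ry_)),("rhi",[*Rp,.12],Rz(Ry_))]:
    j=bot.inverse_kinematics(list(map(float,p)),tool(o,f)); print(f,nm,None if j is None else np.round(j,2))
E
```

```text
green in backstop frame [0.0756 0.0001 0.018 ] PB [ 0.60248772 -0.29366968  0.0449855 ]
0 gr [-0.48  0.81  0.45  1.51  0.18  0.53]
0 grhi [-0.5   0.86  0.72  1.74  0.18  0.51]
0 st [-0.5   0.87  0.53  1.54  0.18  0.51]
0 st3hi [-0.52  1.01  1.14  2.    0.17  0.49]
0 y [ 0.49  0.46 -0.3   0.81  0.   -2.71]
0 yhi [ 0.49  0.37 -0.17  1.04  0.   -2.71]
0 r [ 0.16  0.43 -0.34  0.8   0.   -2.63]
0 rhi [ 0.16  0.34 -0.21  1.02  0.   -2.63]
1 gr [-0.48  0.81  0.45  1.51  0.18 -2.61]
1 grhi [-0.5   0.86  0.72  1.74  0.18 -2.63]
1 st [-0.5   0.87  0.53  1.54  0.18 -2.63]
1 st3hi [-0.52  1.01  1.14  2.    0.17 -2.65]
1 y [ 0.49  0.46 -0.3   0.81  0.    0.43]
1 yhi [ 0.49  0.37 -0.17  1.04  0.    0.43]
1 r [ 0.16  0.43 -0.34  0.8   0.    0.52]
1 rhi [ 0.16  0.34 -0.21  1.02  0.    0.52]
```

Run:
```python
from g import *
bot.goto(list(sp(Gs[0],Gs[1],.10)),tool(RS,0)); bot.move_gripper(.072,20)
print(bot.current_clock(),bot.current_ee_pos()-sp(Gs[0],Gs[1],.10),bot.current_force(),bot.current_grip_width())
bot.move_straight(list(sp(Gs[0],Gs[1],.045)),feed=.1)
snap("b")
print(bot.current_clock())
for n in("side","top"):
    i=cv2.imread(f"pics/b_{n}.png"); x,y=(230,200) if n=="side" else (280,130)
    cv2.imwrite(f"pics/b_{n}_c.png",cv2.resize(i[y:y+100,x:x+120],None,fx=6,fy=6,interpolation=cv2.INTER_CUBIC))
```

```text
3.2583 [1.20010058e-04 2.78068544e-04 8.01225921e-05] [ 0.41421448 -0.32512874 -0.20816341] 0.07174831016811885
4.0583
```

View pics/b_side_c.png

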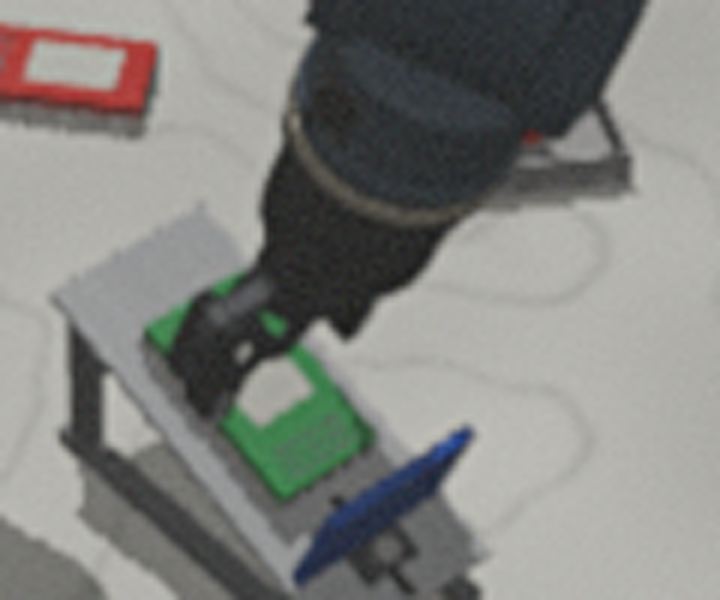

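View pics/b_top_c.png

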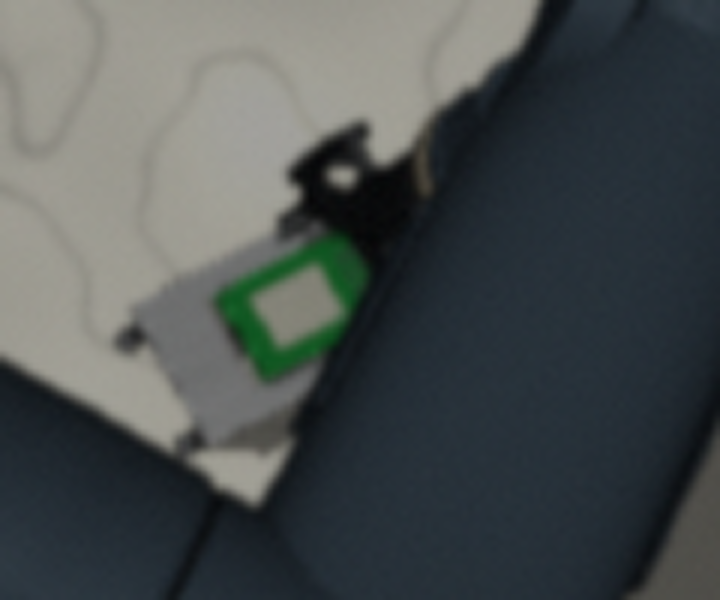

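Run:
```python
from g import *
h=bot.move_straight(list(sp(Gs[0],Gs[1],.018)),feed=.03,threshold=2.5)
d=RS.T@(np.array(bot.current_ee_pos())-PB); print(h,d,fs(),bot.current_torque(),bot.current_clock())
snap("c")
for n in("side",):
    i=cv2.imread(f"pics/c_{n}.png"); x,y=(230,200)
    cv2.imwrite(f"pics/c_{n}_c.png",cv2.resize(i[y:y+100,x:x+120],None,fx=6,fy=6,interpolation=cv2.INTER_CUBIC))
```

```text
False [7.55030614e-02 1.32456925e-06 1.82018470e-02] [-0.50903274  0.45776002 -0.50157897] [-0.28415252 -0.14834343 -0.00773763] 5.1083
```

View pics/c_side_c.png

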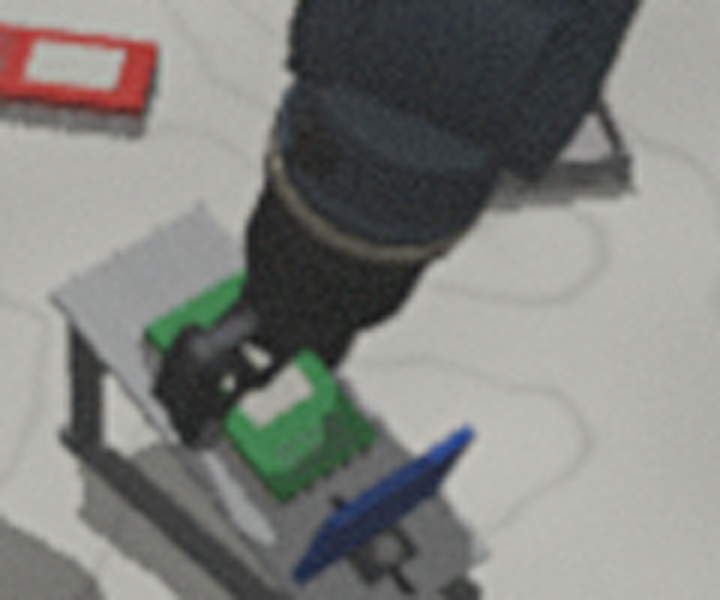

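Run:
```python
from g import *
bot.move_straight(list(sp(Gs[0],Gs[1],.0205)),feed=.05)
f0=fs(); bot.move_gripper(.050,25)
print(bot.current_grip_width(),fs()-f0,RS.T@(np.array(bot.current_ee_pos())-PB),bot.current_clock())
```

```text
0.05717863339548077 [-0.57014822  0.3056108   4.41056222] [7.54979255e-02 3.54310124e-05 2.06941349e-02] 5.7333
```

Run:
```python
from g import *
def st(): 
    f=fs(); d=RS.T@(np.array(bot.current_ee_pos())-PB); print((d*1e3).round(2),f.round(2),round(bot.current_clock(),2))
st()
bot.move_straight(list(sp(Gs[0],Gs[1],.0213)),feed=.02); st()
h=bot.move_straight(list(sp(Gs[0]-.015,Gs[1],.0213)),feed=.02,threshold=4); print(h); st()
```

```text
[7.550e+01 4.000e-02 2.069e+01] [-0.15  0.42  3.65] 5.73
[7.56e+01 6.00e-02 2.11e+01] [-1.26 -0.03 -1.29] 5.98
False
[6.065e+01 4.000e-02 2.132e+01] [-0.78  0.27 -1.97] 6.88
```

Run:
```python
from g import *
def st(): 
    f=fs(); d=RS.T@(np.array(bot.current_ee_pos())-PB); print((d*1e3).round(2),f.round(2),round(bot.current_clock(),2)); return d
st()
h=bot.move_straight(list(sp(.040,Gs[1],.0211)),feed=.012,threshold=3); print(h); d=st()
bot.sleep(.1);st()
```

```text
[6.065e+01 4.000e-02 2.132e+01] [-0.78  0.27 -1.97] 6.88
True
[49.78  0.22 20.68] [1.79 1.54 4.91] 7.86
[49.81  0.22 20.72] [-0.01 -0.33  5.5 ] 7.96
```

```bash
cat >> g.py <<'E'
def st(): 
    f=fs(); d=RS.T@(np.array(bot.current_ee_pos())-PB); print((d*1e3).round(2),f.round(2),round(bot.current_clock(),2)); return d,f
E
python3 - <<'E'
from g import *
d,f=st()
ac=d[1]
bot.move_straight(list(sp(d[0],ac,.0213)),feed=.02); d,f0=st()
al=d[0]
for k in range(14):
    al-=.0007; bot.move_straight(list(sp(al,ac,.0213)),feed=.012); d,f=st()
    if f[0]-min(f0[0],0)>3: break
E
```

```text
[49.81  0.22 20.72] [-0.01 -0.33  5.5 ] 7.96
[49.86  0.29 20.96] [-0.36  0.11 -1.59] 8.21
[49.66  0.29 20.98] [ 5.79  1.42 -0.73] 8.46
```

Run:
```python
from g import *
bot.sleep(.1); d,f=st()
bot.move_gripper(.074); st()
bot.move_straight(list(sp(d[0],d[1],.075)),feed=.15)
j=bot.inverse_kinematics([*map(float,Yp),.10],tool(Rz(Yy),1)); print(np.round(j,2))
bot.goto([*map(float,Yp),.10],tool(Rz(Yy),1)); print(bot.current_clock(),bot.current_ee_pos())
snap("d")
for n in("side","top"):
    i=cv2.imread(f"pics/d_{n}.png"); x,y=(230,200) if n=="side" else (280,130)
    cv2.imwrite(f"pics/d_{n}_c.png",cv2.resize(i[y:y+100,x:x+120],None,fx=6,fy=6,interpolation=cv2.INTER_CUBIC))
cv2.imwrite("pics/d_y.png",cv2.resize(cv2.imread("pics/d_side.png")[120:220,170:290],None,fx=6,fy=6,interpolation=cv2.INTER_CUBIC))
```

```text
[49.68  0.27 20.99] [ 5.44  0.74 -1.09] 8.56
[49.    0.2  21.41] [ 0.2  -0.37 -0.08] 8.87
[ 0.49  0.39 -0.2   0.99  0.    0.43]
11.3333 [0.48463707 0.2553461  0.09999667]
```

View pics/d_side_c.png

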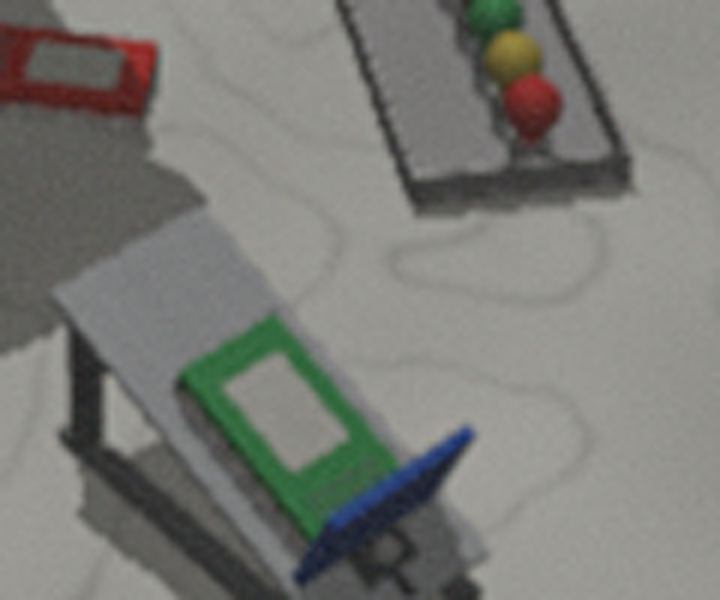

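View pics/d_top_c.png

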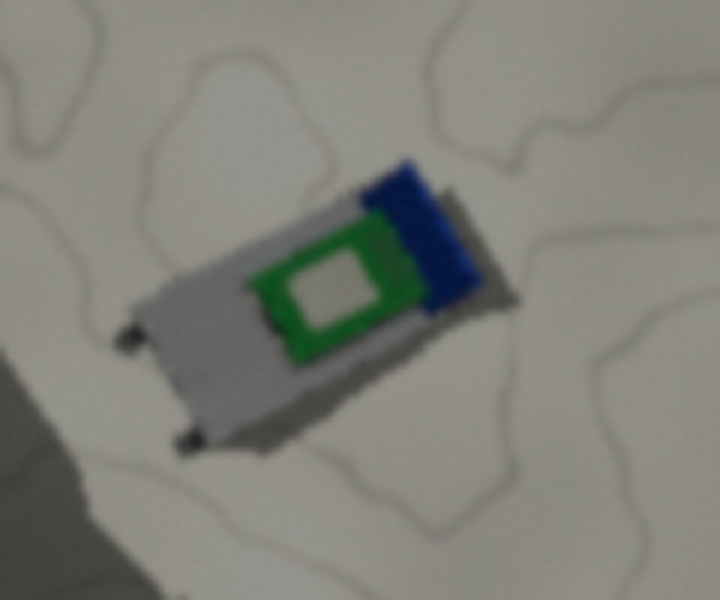

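View pics/d_y.png

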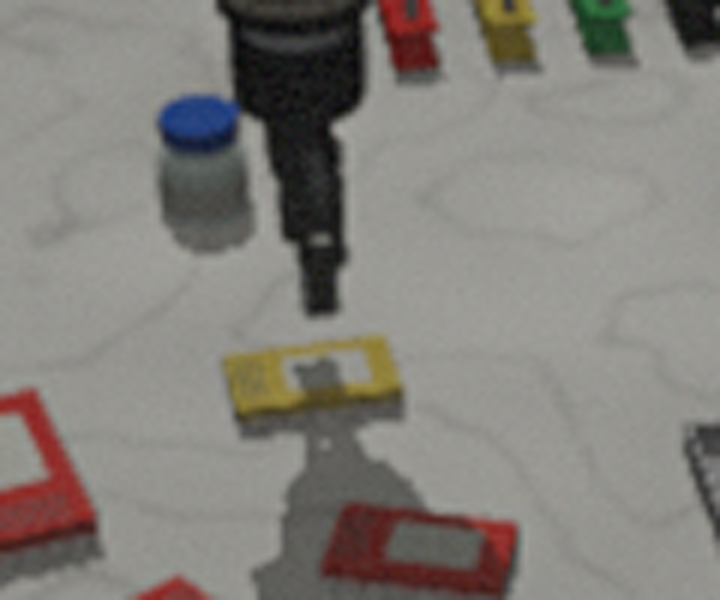

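Run:
```python
from g import *
h=bot.move_straight([*map(float,Yp),.020],feed=.12,threshold=5); print(h,bot.current_ee_pos(),bot.current_force(),bot.current_clock())
bot.move_gripper(.05,35); print(bot.current_grip_width(),bot.current_force(),bot.current_ee_pos())
snap("e")
cv2.imwrite("pics/e_y.png",cv2.resize(cv2.imread("pics/e_side.png")[120:220,170:290],None,fx=6,fy=6,interpolation=cv2.INTER_CUBIC))
```

```text
False [0.48442707 0.25604697 0.02060576] [0.20297581 0.15958988 0.73827934] 12.25
0.05741506262499408 [-0.30925273  0.81445631  5.57839976] [0.48462328 0.25622322 0.02106236]
```

View pics/e_y.png

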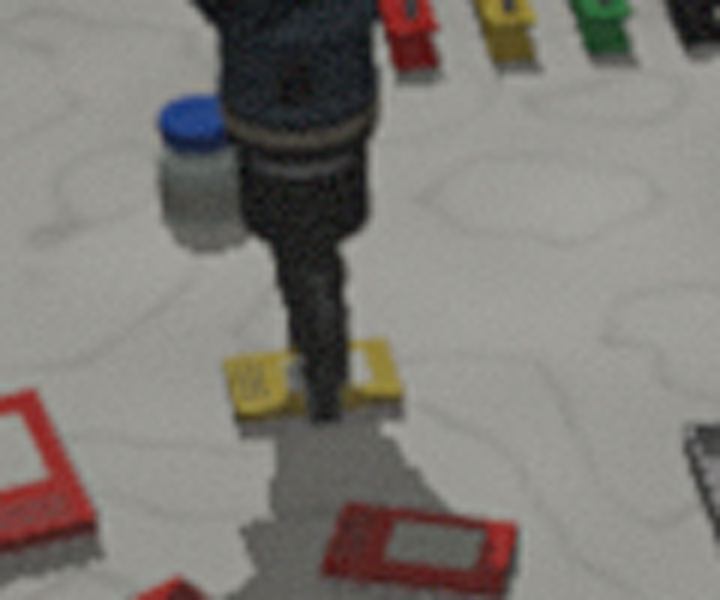

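Run:
```python
from g import *
p=bot.current_ee_pos()
bot.move_straight([float(p[0]),float(p[1]),.11],feed=.2); print(bot.current_force(),bot.current_grip_width())
bot.goto(list(sp(.085,.0002,.095)),tool(RS,0)); st()
bot.move_straight(list(sp(.060,.0002,.047)),feed=.1); st()
snap("f")
cv2.imwrite("pics/f_s.png",cv2.resize(cv2.imread("pics/f_side.png")[200:300,230:350],None,fx=6,fy=6,interpolation=cv2.INTER_CUBIC))
```

```text
[ 0.17415096 -0.1256045  -2.00463981] 0.05714942622824362
[85.8  -0.8  94.78] [-0.23  0.73 -1.2 ] 15.12
[ 6.019e+01 -1.000e-02  4.749e+01] [-0.19  0.82 -0.68] 15.82
```

View pics/f_s.png

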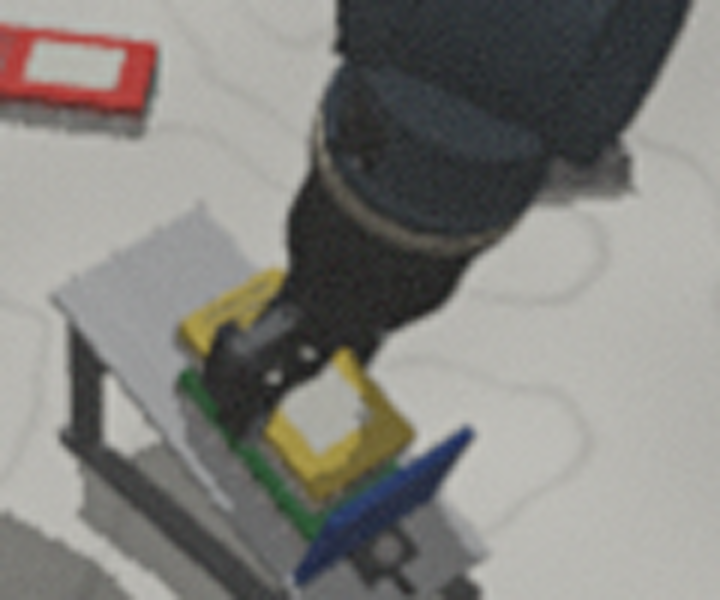

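Run:
```python
from g import *
st()
h=bot.move_straight(list(sp(.060,.0002,.032)),feed=.012,threshold=2.5); print(h); d,f=st(); bot.sleep(.1); st()
```

```text
[ 6.007e+01 -5.000e-02  4.787e+01] [-0.49  0.65 -0.49] 15.92
True
[60.02  0.2  37.9 ] [0.32 0.03 6.74] 16.71
[60.    0.22 37.9 ] [ 1.36 -0.63  7.59] 16.81
```

```bash
cat >> g.py <<'E'
def push(al,ac,n,f0,goal=3.5,lim=.043,step=.0007):
    while al>lim:
        al-=step; bot.move_straight(list(sp(al,ac,n)),feed=.015); d,f=st()
        if f[0]-f0>goal: break
    return al
E
python3 - <<'E'
from g import *
n=.0383
bot.move_straight(list(sp(.060,.0002,n)),feed=.02); d,f=st()
h=bot.move_straight(list(sp(.0525,.0002,n)),feed=.015,threshold=3); print(h); d,f=st()
E
```

```text
[59.99  0.23 38.14] [-0.13 -0.34 -1.49] 17.06
False
[52.46  0.21 38.27] [ 0.21 -0.21 -0.55] 17.71
```

Run:
```python
from g import *
print(push(.0525,.0002,.0382,0.0,3.5)); bot.sleep(.1); st()
```

```text
[51.8   0.19 38.21] [-0.58  0.13 -1.93] 17.96
[51.07  0.2  38.19] [-1.48 -0.48 -0.88] 18.21
[50.35  0.22 38.18] [-1.41  0.16 -1.13] 18.46
[49.67  0.21 38.18] [-0.33  0.06 -1.41] 18.71
[49.45  0.19 38.16] [ 6.25  0.51 -0.36] 18.96
0.049
[49.47  0.2  38.16] [5.8  0.98 0.13] 19.06
```

Run:
```python
from g import *
bot.move_gripper(.074); st()
bot.move_straight(list(sp(.0495,.0002,.088)),feed=.15)
bot.goto([*map(float,Rp),.10],tool(Rz(Ry_),1)); print(bot.current_clock(),bot.current_ee_pos())
snap("g")
cv2.imwrite("pics/g_s.png",cv2.resize(cv2.imread("pics/g_side.png")[170:300,200:370],None,fx=4.5,fy=4.5,interpolation=cv2.INTER_CUBIC))
cv2.imwrite("pics/g_t.png",cv2.resize(cv2.imread("pics/g_top.png")[130:230,220:380],None,fx=5,fy=5,interpolation=cv2.INTER_CUBIC))
```

```text
[48.83  0.2  38.31] [ 0.66  0.21 -0.77] 19.37
21.2333 [0.52453714 0.08238078 0.10004568]
```

View pics/g_s.png

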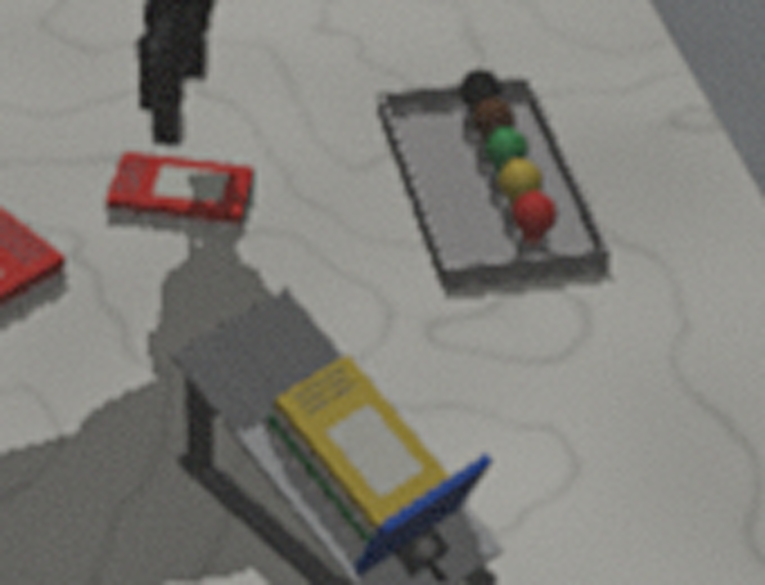

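View pics/g_t.png

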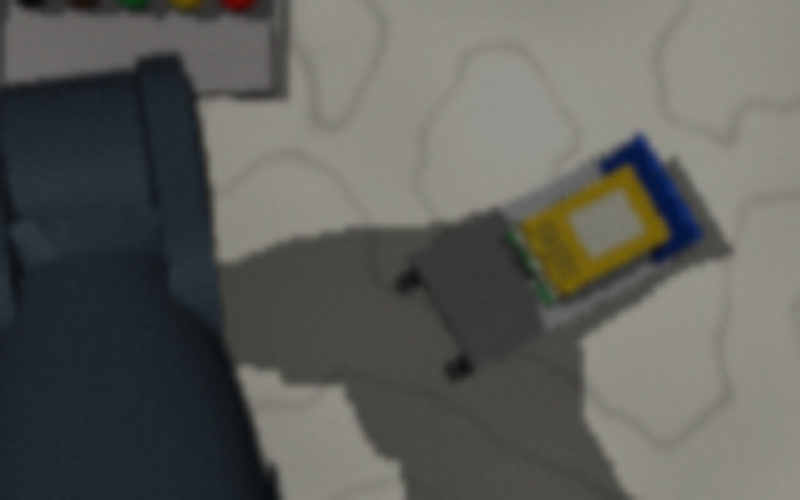

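Run:
```python
from g import *
h=bot.move_straight([*map(float,Rp),.020],feed=.12,threshold=5); print(h,bot.current_ee_pos(),bot.current_force())
if not h:
    bot.move_gripper(.05,35); print(bot.current_grip_width(),bot.current_force(),bot.current_ee_pos())
    bot.move_straight([*map(float,Rp),.12],feed=.2); print(bot.current_force(),bot.current_grip_width())
    bot.goto(list(sp(.085,.0002,.112)),tool(RS,0)); st()
    bot.move_straight(list(sp(.060,.0002,.066)),feed=.1); st()
snap("i")
cv2.imwrite("pics/i_s.png",cv2.resize(cv2.imread("pics/i_side.png")[200:300,230:350],None,fx=6,fy=6,interpolation=cv2.INTER_CUBIC))
```

```text
False [0.5244657  0.08288904 0.02054774] [-0.0648685  -0.22747668  0.00515026]
0.05695877025507578 [-0.98933874 -1.10379909  6.41940456] [0.52472311 0.08301301 0.02103719]
[ 0.23281915 -0.3177263  -1.54070045] 0.05750128182590467
[ 85.71  -0.71 111.41] [ 0.28  0.34 -1.36] 24.43
[60.32 -0.09 66.53] [-1.33  1.19 -1.37] 25.1
```

View pics/i_s.png

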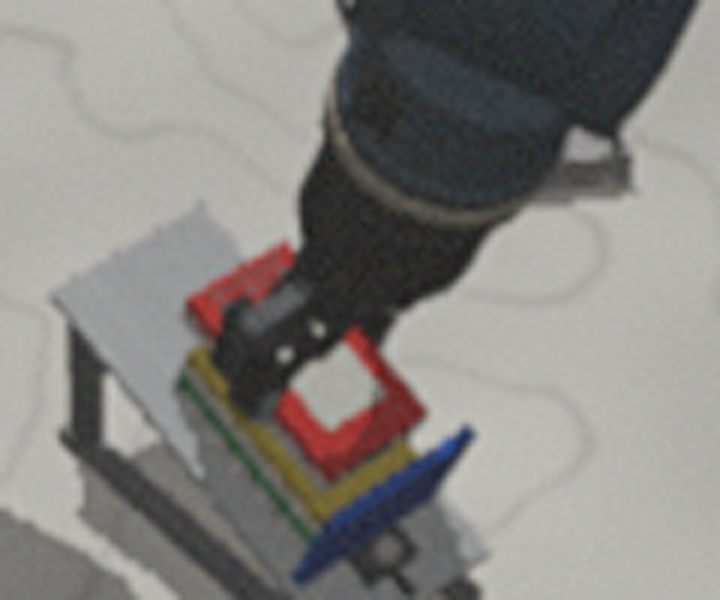

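Run:
```python
from g import *
bot.move_straight(list(sp(.060,.0002,.059)),feed=.05); st()
h=bot.move_straight(list(sp(.060,.0002,.050)),feed=.008,threshold=2.5); print(h); d,f=st()
n=d[2]+.0004 
bot.move_straight(list(sp(.060,.0002,n)),feed=.02); d,f=st()
h=bot.move_straight(list(sp(.0525,.0002,n)),feed=.015,threshold=3); print(h,n); d,f=st()
```

```text
[60.21  0.23 59.09] [-0.41  1.09 -1.94] 25.49
True
[59.96  0.16 55.9 ] [1.7  0.64 7.53] 26.07
[59.98  0.21 56.23] [-0.56  0.18 -1.39] 26.32
False 0.056302382159636365
[52.46  0.21 56.24] [-0.64 -0.63 -1.04] 26.97
```

Run:
```python
from g import *
print(push(.0525,.0002,.0562,-.3,3.5)); bot.sleep(.1); st()
```

```text
[51.84  0.2  56.19] [-0.61  0.14 -0.6 ] 27.22
[51.07  0.2  56.2 ] [-0.9   0.07 -1.13] 27.47
[50.35  0.23 56.17] [-0.25  0.77 -1.35] 27.72
[49.67  0.2  56.17] [-0.33  0.58 -0.56] 27.97
[48.97  0.22 56.21] [-0.94  0.74 -1.56] 28.22
[48.52  0.2  56.13] [ 2.94  0.01 -1.42] 28.47
[48.19  0.2  56.15] [ 6.15  0.94 -1.33] 28.72
0.0476
[48.19  0.18 56.16] [ 7.35  0.54 -0.03] 28.82
```

Run:
```python
from g import *
bot.move_gripper(.074); st()
bot.move_straight(list(sp(.0485,.0002,.112)),feed=.15)
bot.goto([.45,.10,.25],tool(Rz(Ry_),1)); print(bot.current_clock(),bot.current_ee_pos())
snap("k")
cv2.imwrite("pics/k_s.png",cv2.resize(cv2.imread("pics/k_side.png")[210:310,230:330],None,fx=6,fy=6,interpolation=cv2.INTER_CUBIC))
cv2.imwrite("pics/k_t.png",cv2.resize(cv2.imread("pics/k_top.png")[130:230,280:380],None,fx=6,fy=6,interpolation=cv2.INTER_CUBIC))
```

```text
[47.4   0.21 56.34] [0.31 0.47 0.21] 29.12
31.2083 [0.45049935 0.09962706 0.24983018]
```

View pics/k_s.png

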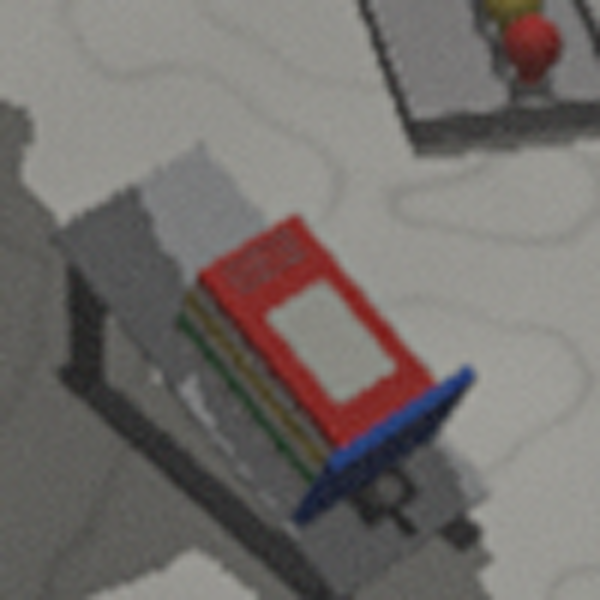

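View pics/k_t.png

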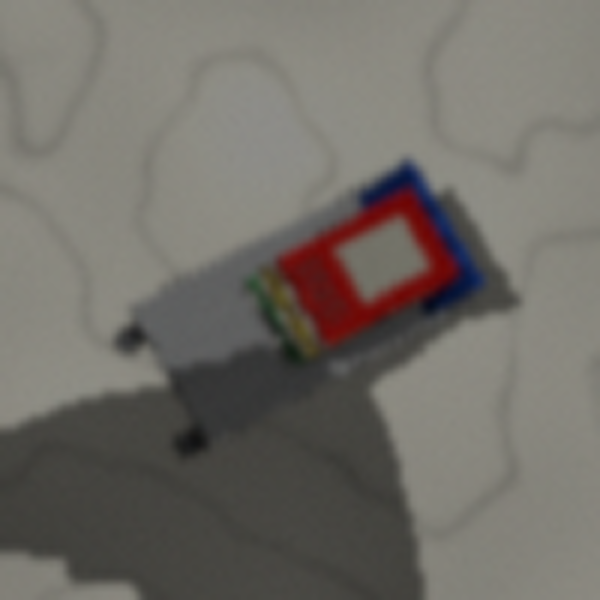

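Run:
```python
from g import *
k=load("k"); b0=RS.T
for tag in "adgk":
    L=load(tag)
    t=L["top"]["image"].astype(float); s=L["side"]["image"].astype(float)
    # centroid of downhill/top edge: intensity profile along slope direction beyond blue in top & side
    out=[]
    for n,im in(("top",t),("side",s)):
        prof=[]
        ds=np.arange(-.030,.020,.0005)
        for ac in np.arange(-.035,.0351,.002):
            pts=np.array([PB+RS@np.array([-.0035+d,ac,.060]) for d in ds]); uv=proj(L[n],pts).astype(np.float32)
            v=cv2.remap(im.astype(np.float32),uv[:,0].reshape(1,-1),uv[:,1].reshape(1,-1),cv2.INTER_LINEAR)[0]; prof.append(v[:,2]-v[:,0])
        m=np.mean(prof,0); out.append((n,round(float(ds[:60][np.argmin(abs(m[:60]-m.max()*.5))])*1e3,1), round(float(m.max()),1),round(float((ds*np.clip(m,5,None)).sum()/np.clip(m,5,None).sum())*1e3,2)))
    print(tag,out)
def fitlid(L,col,n,al=.05):
    p=sp(al,0,n); uvs={q:proj(L[q],p)[0] for q in L}
    rois={q:(int(u[0]-25),int(u[1]-25),50,50) for q,u in uvs.items()}
    x,e,i=fit(L,col,rois,lid,[*p,YAW,.004],.35,True); return (RS.T@(x[:3]-PB)*1e3).round(1),round(x[3],3),np.round(i,3)
print(fitlid(load("d"),'g',.018)); print(fitlid(load("g"),'y',.036)); print(fitlid(k,'r',.054))
```

```text
a [('top', -3.0, 60.7, 5.64), ('side', -4.0, 73.7, -2.69)]
d [('top', -3.0, 67.5, 5.78), ('side', -4.5, 74.4, -2.79)]
g [('top', -3.5, 68.1, 4.12), ('side', -4.5, 75.0, -3.54)]
k [('top', -4.0, 56.2, -1.79), ('side', -5.0, 75.1, -3.6)]
(array([54.4,  2.1, 20.2]), np.float64(2.096), array([0.878, 0.97 ]))
(array([53.3,  1.9, 37.4]), np.float64(2.102), array([0.927, 0.956]))
(array([50.9,  1.2, 53.8]), np.float64(2.101), array([0.954, 0.942]))
```

Run:
```python
from g import *
ds=np.arange(-.030,.006,.00025)
for tag in "abcdefgik":
    L=load(tag); o=[]
    for n in("top","side"):
        im=L[n]["image"].astype(np.float32)
        if n=="top" and tag in "bcefi": continue
        if n=="top":   # downhill top edge
            acs=np.arange(-.036,.0361,.002); line=lambda ac,d:[-.007+d,ac,.060]
        else: acs=np.arange(-.036,.0361,.002); line=lambda ac,d:[-.007+d,ac,.060]
        pr=[]
        for ac in acs:
            uv=proj(L[n],np.array([PB+RS@np.array(line(ac,d)) for d in ds])).astype(np.float32)
            v=cv2.remap(im,uv[:,0][None],uv[:,1][None],cv2.INTER_LINEAR)[0]; pr.append(v[:,2]-v[:,0])
        pr=np.array(pr); m=pr.mean(0); T=25 if n=="top" else 40
        i=np.argmax(m>T); x=ds[i-1]+(T-m[i-1])/(m[i]-m[i-1])*.00025; o.append((n,round(x*1e3,2)))
        # halves (tilt)
        for h in (pr[:len(pr)//2],pr[len(pr)//2:]):
            m=h.mean(0); i=np.argmax(m>T); o.append(round((ds[i-1]+(T-m[i-1])/(m[i]-m[i-1])*.00025)*1e3,2))
    print(tag,o)
```

```text
a [('top', np.float64(-0.07)), np.float64(0.32), np.float64(-0.43), ('side', np.float64(-0.35)), np.float64(-0.21), np.float64(-0.5)]
b [('side', np.float64(-0.35)), np.float64(-0.53), np.float64(-0.03)]
c [('side', np.float64(-0.46)), np.float64(-0.61), np.float64(-0.16)]
d [('top', np.float64(-0.74)), np.float64(-0.27), np.float64(-1.15), ('side', np.float64(-0.76)), np.float64(-0.69), np.float64(-0.84)]
e [('side', np.float64(-0.83)), np.float64(-0.68), np.float64(-0.98)]
f [('side', np.float64(-0.17)), np.float64(-0.05), np.float64(-0.3)]
g [('top', np.float64(-0.86)), np.float64(-0.37), np.float64(-1.28), ('side', np.float64(-0.91)), np.float64(-0.76), np.float64(-1.05)]
i [('side', np.float64(-0.64)), np.float64(-0.7), np.float64(-0.55)]
k [('top', np.float64(-0.97)), np.float64(-0.55), np.float64(-1.31), ('side', np.float64(-1.13)), np.float64(-1.01), np.float64(-1.25)]
```

Run:
```python
from g import *
bot.close_job(); print(bot.current_clock())
```

```text
the job is handed in; nothing more can be done
the job is handed in; nothing more can be done
```

I handed the job in at about 31 s. The green case is down against the backstop, the yellow is stacked flat on the green, and the red (the smallest one) is on the yellow.

| Case | Push reading on the backstop |
|---|---|
| Green | 5.4–5.8 N |
| Yellow | 5.8–6.3 N |
| Red | 6.2 N, then 7.35 N after settling |

- **Red push:** the last reading is slightly over the advised 7 N, though below the roughly 10 N slip limit. The readings scatter by about 1 N.
- **Red stopping point:** it bore 1.3–1.5 mm farther down the slope than the other two. I put this down to where it was gripped.
- **Backstop:** its edge in the last pictures lies 0.8–0.9 mm from where it began. Only about 0.3 mm of that came after the green case was placed. Lighting changed between pictures, so it could be measurement error, and it is well under the 4 mm limit.
- **Squareness:** the three lids agree in direction within 0.006 rad (about 0.3 degrees) and lie within 1 mm of each other across the shelf.
- **Position along the slope:** the lid measurements gave 50.9 to 54.4 mm from the backstop instead of about 50 mm. The backstop hides part of each lid in the side view, so I relied on the felt contact here.
- **Bystanders:** I never moved near the spray bottle, jar or tray, but I made no separate check of where they ended up.

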